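# Hang the ball-knob check gauge back in the gauge rack

### The job

Put the ball-knob check gauge away: lift it out of the blue cradle where it lies, let it swing down in your fingers until it hangs upright under its knob, and hang it by its collar in the one empty fork of the gauge rack. It is a precision gauge, so do not let it fall, and set the collar down on the fork, behind the upturned noses, before you let go. Leave the two gauges already hanging there alone.

Things in the scene. Friction and masses are not known exactly. Their poses are not given: they have to be found in the camera images.
- gauge_knob (a point): centre of the check gauge's black 25 mm ball knob, where to hold it, 40 mm above the bench at the start. Own x axis runs along the gauge from tip to knob (up when it hangs upright). From here towards the tip: neck 10 mm across, collar 28 mm across and 6 mm thick, its underside 38 mm away, then a steel shank 12 mm across and 100 mm long, its tip 138 mm away
- gauge_mid (a point): middle and centre of mass of the same gauge, on its axis 63 mm from the knob centre; same axes. 120 to 180 g. Lies level at the start. Pinched by the ball with 40 N or more it keeps its angle; eased below about 20 N it begins to swing down about the line between the pads, comes within a few degrees of hanging plumb at 3 to 5 N (about the last 0.5 mm of opening) and slips out below about 2 N
- gauge_collar (a point): centre of the underside of the gauge's collar (the face that rests on the fork), on its axis 38 mm from the knob centre; same axes as gauge_knob
- cradle: blue U-block, fixed, in which the gauge lies: 86 mm long (its x), 46 wide, 58 high, with a channel 15 mm wide along x, open above and at both ends, floor 34 mm above the bench; origin under its centre. The gauge's knob lies 87 mm from the centre on the -x side, 30 mm clear of the block. (A like, empty block stands farther off, not listed.)
- fork_free_seat (a point): seat of the rack's empty fork: the point of its top face, 150 mm above the bench, where the gauge's axis belongs. x points from the fork's open front to the rail behind, y across the prongs, z up. Fixed dark steel, 8 mm thick, 44 wide. The slot, 16 mm wide, is open in front (24 mm before this point) and ends 8 mm behind it
- fork_free_nose (a point): point midway between the fork's two upturned noses, at their top: each prong's front end is raised by 3 mm over 7 mm of length, from 24 to 17 mm before the seat, so the collar must pass over the noses and come down behind them. Same axes as the seat. Forks stand 100 mm apart on a steel rail whose top is 2 mm above theirs; which one is empty varies
- gauge_b: the hanging gauge with a thick dark cylindrical handle 22 mm across, loose in another fork of the rack; origin at the centre of its collar's underside, handle top 48 mm above that
- gauge_c: the hanging gauge with a T-handle (cross bar 50 mm long, along the fork's x), loose in the third fork; origin at the centre of its collar's underside, top 40 mm above that
There are look-alikes about, which are no part of the job. What is shaped like the part that bears gauge_knob but green is not meant.

How it is judged (in metres and radians):
On the way, in this order (a step that is already met when the one before it is completed fails the run):
1. the gauge is lifted out of the cradle (its knob more than 90 mm above the bench) (height (world z) of gauge_knob above 0.09 m).
2. the gauge hangs upright, knob up, in the fingers (within 0.3 rad, clear of the bench) (angle between gauge_knob's own x axis and vertical below 0.3 rad and contact force between the fingers and gauge above 0.3 N and height (world z) of gauge_knob above 0.15 m), for 0.2 s.
3. the collar is set down on the empty fork while the fingers still hold the knob (within 6 mm of the fork's top face and 10 mm of the seat) (z of gauge_collar in the frame of fork_free_seat between -0.004 and 0.006 m and horizontal distance between gauge_collar and fork_free_seat below 0.01 m and contact force between the fingers and gauge above 0.3 N).
At the end, for the whole second after the job is handed in: the gauge hangs at rest in the empty fork, upright with its knob up (within 0.08 rad), its collar flat on the fork's top face (within 3 mm) and centred behind the noses (within 8 mm), let go; the other two gauges still hang in their forks where they were (within 12 mm) (horizontal distance between gauge_collar and fork_free_seat below 0.008 m and z of gauge_collar in the frame of fork_free_seat between -0.003 and 0.003 m and angle between gauge_knob's own x axis and vertical below 0.08 rad and linear speed of gauge below 0.03 m/s and distance of each of gauge_b, gauge_c from where it was at the start of the episode below 0.012 m); the robot touches nothing.
It fails at once if the gauge is dropped on the bench (height (world z) of gauge_mid below 0.027 m).
It fails at once if one of the other gauges is lifted or knocked out of its place (moved by over 20 mm) (distance of any of gauge_b, gauge_c from where it was at the start of the episode above 0.02 m).
It also fails if it takes over 56 s, if anything falls off the work surface, if the arm or the gripper's body presses on something with over 40 N, if the wrist force passes 120 N, or if a joint passes its speed limit or range.

### The arm

A 7-joint arm with a two-finger parallel gripper is mounted at the origin on the work surface. World frame = base frame: x ahead of the robot, y to its left, z up, the work surface at z = 0. Lengths are in m, angles in degrees, forces in N, time in s.
With the tool pointing down it reaches from about 0.4 to 0.875 m from the base axis. Payload 19.3 kg.
Tool frame: the origin (TCP) lies midway between the tips of the shut fingers; the grasp point (between the pads) lies 19 mm behind it; z points along the fingers, y is the line along which they close (so a half turn about z gives the same grasp; the last joint's range is limited). The gripper opens to 85 mm and grips with 20 to 120 N. Pads are 22 mm wide; open, the fingers measure 114 mm over their backs; the gripper's body (76 mm by 85 mm) begins 54 mm behind the grasp point. The pads swing forward as they close: fully open they stand 13 mm farther back than shut.
Start: joints at [72.869, 29.874, -2.08, 91.645, 1.215, 58.505, -6.463], TCP at [0.142, -0.609, 0.192] pointing down, gripper open.
Joint ranges: [-166.77, 166.77], [-17.47, 122.26], [-85.68, 81.53], [9.62, 139.38], [-72.42, 252.41], [9.2, 110.78], [-144.41, 144.41]. Speed limits (degrees/s): [108.29, 108.29, 136.94, 136.94, 172.46, 172.46, 172.46].

### API

Orientations are given as a 3x3 rotation matrix whose columns are the frame's x, y, z axes.
In Python, from cell import arm gives the robot as it stands.
- The arm moves only by the shell command python3 -m creep 'ROWS' [OPENING] [FORCE]. ROWS is JSON, a list of rows, each an object with "slide": the shift along the tool's x, y, z in units of 40 mm (1.0 is 40 mm), a list of three; "spin": the turn about the tool's z in units of 5 degrees (1.0 is 5 degrees). A call has exactly 8 rows; each row is the pose to reach, as a shift and turn from the pose commanded when the call began, along the tool's axes at that moment; what a row does not reach only later rows make up. A row lasts 1/10 s, in which the tool goes at most 50 mm and 8.59 degrees, less where a joint would pass 70% of its speed; a pose out of reach is approached as far as the arm can. A call with a gripper value outside its range is refused whole. OPENING is the opening in per cent of the stroke, from 0 (shut) to 100 (fully open), set as the call begins (- or left out, the last holds). The fingers move at their own pace and stop on an object; FORCE is the grip in N (left out, the last holds). Time passes only in rows, so rows that repeat a pose let the fingers close, or fill a call up. It gives the time, the measured TCP pose, the force, the opening and the grip force at its end, in the units of the state.
- arm.sense(): the state, without advancing time (a new reading comes with each control period).
- arm.camera(name): name is "side" or "top"; returns (picture, depth): 420x560x3 uint8, red, green, blue; 420x560 float32, m along the optical axis (not along the pixel's ray), 0 where there is no reading.
- arm.camera_params(name): a dict with "fx", "fy", "cx", "cy" (pixels), "k1" (the pictures are not rectified: a ray, as slopes to the right and down, at radius r is drawn at 1 + k1 r^2 times it, then the intrinsics apply), "eye" and "orientation" of the camera in the world. Camera axes: x right, y down, z forward; pixel columns grow to the right and rows downward; lengths in m; the calibration is good to about 2 mm. A picture is of the moment at which its call begins. camera_params takes no time and is no camera call.
- arm.hand_in(): hands the job in; it is judged then, once.
Trained networks look in the newest picture that a camera, given by its name, has taken for a name from the list of things; names that differ only in an ending like _2 or _b are one class to them, and where a whole thing is asked for, a point or a joint stands for the part that bears it (a point fixed in the world has none). Each returns a list of dicts, best first, with "p" (0 to 1); they miss things now and then, are a little off and sometimes report something else, mostly with a low value. They report only what shows in the picture. A call takes as long as a camera call. They do not tell look-alikes from the thing itself.
- arm.boxes_of(camera, target): "pixel" ([column, row] in pixels, amid what is visible of it).
The state is a dict: "time_s": time; "joint_positions": joint angles; "joint_velocities": joint speeds; "effort": joint torques, N m; "eef_pos": TCP position; "tcp_rot": TCP orientation; "ft_force": force on the tool from outside, world axes, zero at the start; "torque": the same for the moment, N m; "width": opening from 0.0 (shut) to 1.0 (fully open); "grasp_force": force on a finger pad.
Only numpy, scipy, OpenCV 4.12 (cv2) and the standard library are available. Lean on these libraries where they do the work, as an engineer would, in place of code of your own. Each camera call takes 0.05 s, during which the arm holds its last target. There are 200 camera calls.

## Working session

There is one attempt and no reset: what is moved stays moved. The work goes in short steps, Python scripts to look and compute and a shell command to move; the robot and the scene stay as the last step left them, time stands still between calls to the robot, and variables do not carry over. Pictures are saved under pics/ and viewed, at most 10 in all, crops included, and the job is handed in when it is done.

```bash
mkdir -p pics; cat > h.py <<'E'
import numpy as np, cv2
from cell import arm
def world(cam,depth,px,py,r=1):
    P=arm.camera_params(cam)
    u=(px-P['cx'])/P['fx'];v=(py-P['cy'])/P['fy']
    x,y=u,v
    for _ in range(20):
        s=1+P['k1']*(x*x+y*y);x,y=u/s,v/s
    i,j=int(round(py)),int(round(px))
    w=depth[max(0,i-r):i+r+1,max(0,j-r):j+r+1];w=w[w>0]
    d=np.median(w) if w.size else np.nan
    R=np.array(P['orientation']);return np.array(P['eye'])+R@(d*np.array([x,y,1]))
def cloud(cam,depth):
    P=arm.camera_params(cam)
    K=np.array([[P['fx'],0,P['cx']],[0,P['fy'],P['cy']],[0,0,1.]])
    g=np.mgrid[0:420,0:560];p=np.stack([g[1],g[0]],-1).reshape(-1,1,2).astype(np.float64)
    n=cv2.undistortPoints(p,K,np.array([P['k1'],0,0,0,0.])).reshape(420,560,2)
    c=np.dstack([n,np.ones((420,560))])*depth[...,None]
    W=c@np.array(P['orientation']).T+np.array(P['eye']);W[depth==0]=np.nan
    return W
E
python3 - <<'E'
from h import *
np.set_printoptions(precision=4,suppress=True)
print(arm.sense())
for c in('side','top'):
    im,d=arm.camera(c);cv2.imwrite(f'pics/{c}0.png',im[...,::-1]);np.savez(f'{c}0.npz',im=im,d=d)
    P=arm.camera_params(c);print(c,P)
    for t in('gauge_knob','cradle','fork_free_seat','fork_free_nose','gauge_b','gauge_c'):
        for b in arm.boxes_of(c,t):print(t,round(b['p'],2),np.round(b['pixel']),world(c,d,*b['pixel']))
E
```

```text
{'time_s': 0.0, 'joint_positions': array([72.8702, 29.9117, -2.0814, 91.6729,  1.2154, 58.5056, -6.4625]), 'joint_velocities': array([ 0.0609, -0.0332,  0.0377, -0.0304, -0.0024, -0.0422, -0.0357]), 'effort': array([ -0.    , -92.7114,   1.9801, -36.9925,   0.0179,   0.0083,
        -0.    ]), 'eef_pos': array([ 0.1416, -0.6083,  0.1917]), 'tcp_rot': array([[ 0.9739,  0.2268, -0.0004],
       [ 0.2268, -0.9739,  0.0011],
       [-0.0001, -0.0012, -1.    ]]), 'ft_force': array([-0.7144,  0.3478, -0.738 ]), 'torque': array([ 0.0187,  0.0149, -0.02  ]), 'grasp_force': 0.0, 'width': 1.0007035211723894}
side {'fx': 423.76535439573064, 'fy': 423.76535439573064, 'cx': 272.5217030160095, 'cy': 201.87164465292693, 'k1': -0.07081596412370751, 'eye': array([0.0432, 0.6606, 0.7752]), 'orientation': array([[-0.8258, -0.351 ,  0.4415],
       [-0.5636,  0.5437, -0.6219],
       [-0.0218, -0.7623, -0.6468]])}
gauge_knob 0.68 [377. 206.] [ 0.3109 -0.2068  0.0168]
gauge_knob 0.62 [357. 167.] [ 0.4363 -0.3401  0.0189]
gauge_knob 0.48 [309. 194.] [ 0.4932 -0.1507  0.0192]
fork_free_seat 0.63 [226. 200.
[... 492 characters left out ...]
.3752]), 'orientation': array([[ 0.0108, -0.9911,  0.1324],
       [-0.9997, -0.0139, -0.0223],
       [ 0.024 , -0.1321, -0.9909]])}
gauge_knob 0.81 [362. 285.] [ 0.3085 -0.206   0.0147]
gauge_knob 0.55 [417. 239.] [ 0.4327 -0.3561  0.0025]
gauge_knob 0.53 [388. 190.] [ 0.5603 -0.2708  0.0451]
gauge_knob 0.49 [340. 218.] [ 0.488  -0.1473  0.0095]
cradle 0.7 [382. 170.] [ 0.6094 -0.2529  0.0554]
fork_free_seat 0.92 [239. 176.] [0.5697 0.1176 0.1508]
fork_free_nose 0.59 [237. 172.] [0.5808 0.1216 0.1497]
gauge_b 0.65 [204. 198.] [0.5094 0.1957 0.19  ]
gauge_b 0.51 [168. 214.] [0.4704 0.2793 0.1821]
gauge_c 0.65 [204. 198.] [0.5094 0.1957 0.19  ]
gauge_c 0.51 [168. 214.] [0.4704 0.2793 0.1821]
```

```bash
python3 - <<'E'
import cv2
a=cv2.imread('pics/top0.png');cv2.imwrite('pics/top0b.png',cv2.resize(a,(800,600)))
a=cv2.imread('pics/side0.png');cv2.imwrite('pics/side0b.png',cv2.resize(a,(800,600)))
E
```

```text
(no output)
```

View pics/top0b.png

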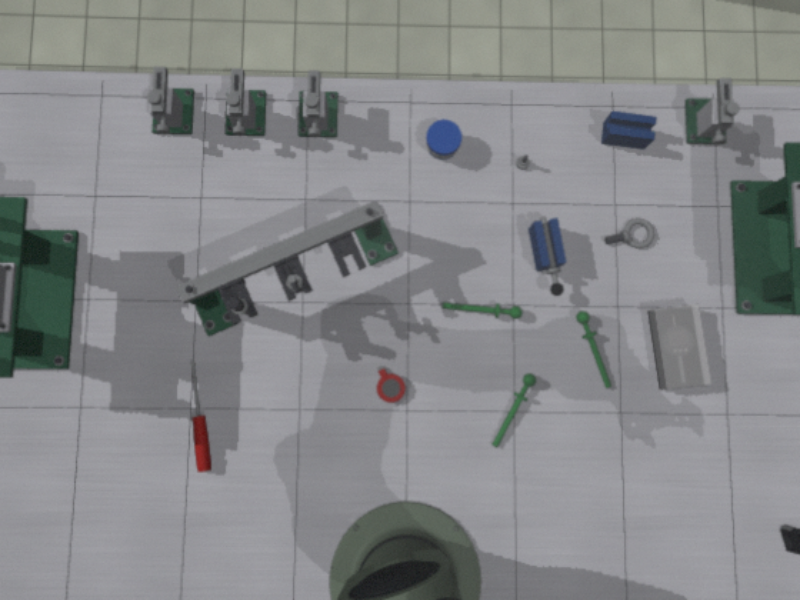

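View pics/side0b.png

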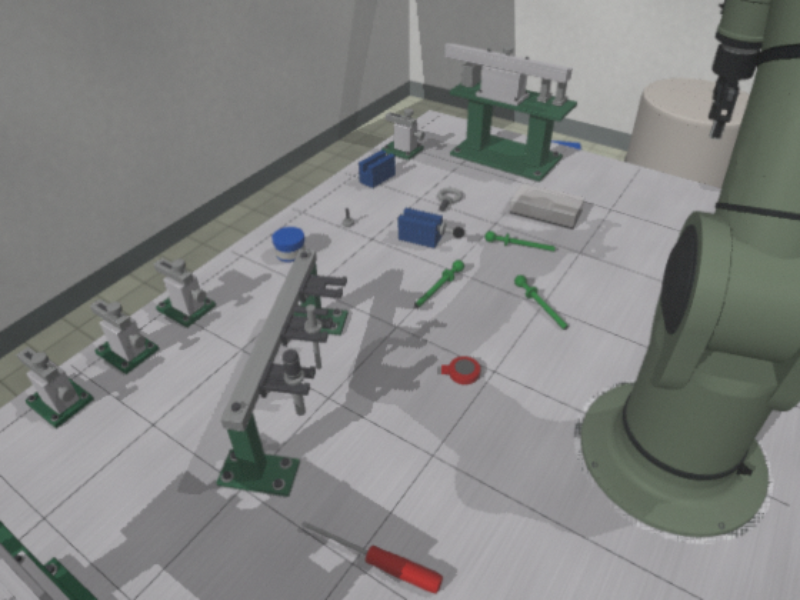

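Top picture (800x600 scale): three green gauges, at (515,312), (583,317) and (529,380), are look-alikes. The one with the black knob at (557,289) in the near blue cradle (547,245) fits the description. A second blue block at (630,130) is empty. The rack has T-handle (295,278) and cylinder (237,298) gauges, and the free fork is at (347,253). I'll measure these and confirm in a crop.

```bash
python3 - <<'E'
from h import *
np.set_printoptions(precision=4,suppress=True)
D=np.load('top0.npz');im,d=D['im'],D['d'];W=cloud('top',d)
hsv=cv2.cvtColor(im,cv2.COLOR_RGB2HSV)
g=np.mgrid[0:420,0:560];R,C=g
# knob: dark pixels
m=(abs(C-390)<12)&(abs(R-202)<12)&(hsv[...,2]<70)
m&=hsv[...,1]<140
k=W[m];print('knob px',C[m].mean(),R[m].mean(),m.sum(),np.nanmedian(k,0),np.nanmax(k[:,2]))
# cradle top
m=(abs(C-383)<20)&(abs(R-171)<28)&(W[...,2]>.053)&(W[...,2]<.064)&(hsv[...,0]>95)&(hsv[...,0]<130)&(hsv[...,1]>80)
p=W[m][:,:2];r=cv2.minAreaRect((p*1000).astype(np.float32));print('cradle',m.sum(),p.mean(0),r,np.median(W[m][:,2]))
# fork plan : points z .14-.158 near
m=(W[...,2]>.143)&(W[...,2]<.160)&(C>120)&(C<285)&(R>130)&(R<235)
print(m.sum());
f=W[m];np.save('fork.npy',f)
# rasterise plan, 1mm/px*2
cx,cy=.56,.12
i=np.zeros((400,400,3),np.uint8)
for q,cc in zip(W[(C>120)&(C<285)&(R>130)&(R<235)&(W[...,2]>.1)],im[(C>120)&(C<285)&(R>130)&(R<235)&(W[...,2]>.1)]):
    a=int(200+(cy-q[1])*1000);b=int(200-(q[0]-cx)*1000)
    if 0<=a<400 and 0<=b<400:i[b,a]=cc[::-1]
A=cv2.resize(cv2.imread('pics/top0.png')[120:240,200:440][:, :],(800,400),interpolation=cv2.INTER_CUBIC)
cv2.imwrite('pics/crop1.png',A)
# rail top: light pixels
m2=(W[...,2]>.145)&(W[...,2]<.165)&(hsv[...,2]>105)&(C>120)&(C<285)&(R>130)&(R<220)
print('rail',m2.sum(),cv2.minAreaRect((W[m2][:,:2]*1000).astype(np.float32)),np.median(W[m2][:,2]))
E
```

```text
knob px 389.39130434782606 202.0 46 [ 0.5265 -0.2729  0.0492] 0.0558658986770324
cradle 309 [ 0.6133 -0.2591] ((612.31591796875, -259.15899658203125), (84.20709991455078, 45.16021728515625), 11.14311695098877) 0.05734468797515069
3117
rail 1740 ((540.5760498046875, 207.89935302734375), (98.80104064941406, 369.55218505859375), 24.795612335205078) 0.1512067523592333
```

View pics/crop1.png

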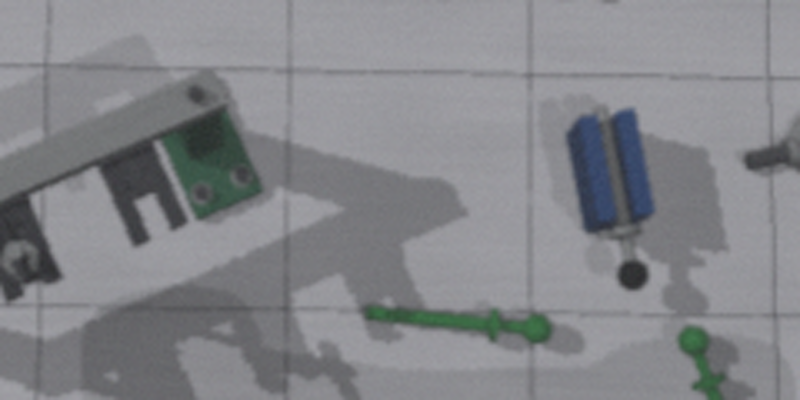

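The crop confirms it: steel gauge with black knob at crop (632,275) in the near blue cradle, and the empty fork at crop (150,200). Setting out for above the knob, while I fit the fork from the stored picture.

```bash
python3 -m creep '[{"slide":[0.8,-0.4,0],"spin":0.4},{"slide":[2,-1,0],"spin":0.4},{"slide":[3.1,-1.6,0],"spin":0.4},{"slide":[4.2,-2.2,0],"spin":0.4},{"slide":[5.3,-2.8,0],"spin":0.4},{"slide":[6.4,-3.4,0],"spin":0.4},{"slide":[7.5,-4,0],"spin":0.4},{"slide":[8.6,-4.5,0],"spin":0.4}]' 70 60
python3 - <<'E'
from h import *
from scipy.optimize import minimize
np.set_printoptions(precision=4,suppress=True)
for c in ('top','side'):
    D=np.load(c+'0.npz');im,d=D['im'],D['d'];W=cloud(c,d)
    v=im.max(-1).astype(int);sat=v-im.min(-1)
    c0=np.array([.566,.118])
    m=(v<85)&(sat<25)&(np.abs(W[...,2]-.151)<.006)&(np.hypot(W[...,0]-c0[0],W[...,1]-c0[1])<.06)
    P=W[m];print(c,len(P),np.median(P[:,2]))
    # template IoU on 1mm raster
    n=140;G=np.zeros((n,n),np.uint8)
    ij=((P[:,:2]-c0)*1000+n/2).round().astype(int);ok=((ij>=0)&(ij<n)).all(1)
    G[ij[ok,0],ij[ok,1]]=1;G=cv2.morphologyEx(G,cv2.MORPH_CLOSE,np.ones((5,5),np.uint8)).astype(float);G=cv2.GaussianBlur(G,(0,0),1)
    X,Y=np.meshgrid(*(2*[(np.arange(n)-n/2)]),indexing='ij')
    s=lambda t:1/(1+np.exp(-t/.7))
    def cost(q):
        a=q[2];x=(X-q[0])*np.cos(a)+(Y-q[1])*np.sin(a);y=-(X-q[0])*np.sin(a)+(Y-q[1])*np.cos(a)
        body=s(x+24)*s(22-abs(y))*(1-s(8-abs(y))*s(8-x))
        w=(x<20)
        return ((body-G)**2*w).sum()/1+ 0*w.sum()
    best=min((minimize(cost,[x,y,a],method='Nelder-Mead') for x in(-8,0,8) for y in(-8,0,8) for a in(-.5,-.35)),key=lambda r:r.fun)
    print('seat',c0+best.x[:2]/1000,'yaw',np.degrees(best.x[2]),best.fun)
print(arm.sense()['eef_pos'])
E
```

```text
time_s: 1.5
eef_pos: [0.4351, -0.3554, 0.1926]
tcp_rot: [[0.981, 0.193, 0.0], [0.193, -0.981, -0.0], [0.0, 0.0, -1.0]]
ft_force: [0.2, -0.8, -0.2]
width: 0.698
grasp_force: 0.0
top 338 0.14960400078150715
seat [0.5603 0.1062] yaw 27.215795592221625 294.7952704129911
side 347 0.1509747712222712
seat [0.5568 0.108 ] yaw 23.19856616173055 282.84715891706185
[ 0.4351 -0.3554  0.1926]
```

```bash
python3 -m creep '[{"slide":[1,-0.6,0],"spin":0},{"slide":[2,-1.2,0.2],"spin":0},{"slide":[2.65,-1.54,0.8],"spin":0},{"slide":[2.65,-1.54,1.6],"spin":0},{"slide":[2.65,-1.54,2.2],"spin":0},{"slide":[2.65,-1.54,2.2],"spin":0},{"slide":[2.65,-1.54,2.2],"spin":0},{"slide":[2.65,-1.54,2.2],"spin":0}]'
python3 - <<'E'
from h import *
np.set_printoptions(precision=4,suppress=True)
a,d=arm.camera('top');b,e=arm.camera('side')
np.savez('p1.npz',a=a,d=d,b=b,e=e)
A=cv2.resize(a[140:260,320:460],(400,343),interpolation=cv2.INTER_CUBIC);B=cv2.resize(b[90:210,250:390],(400,343),interpolation=cv2.INTER_CUBIC)
cv2.imwrite('pics/p1.png',np.hstack([A,B])[...,::-1])
W=cloud('side',e);v=b.max(-1)
R,C=np.mgrid[0:420,0:560]
# predicted pixel of knob in side
P=arm.camera_params('side');Q=np.array(P['orientation']).T@(np.array([.527,-.2745,.04])-P['eye']);x,y=Q[:2]/Q[2];s=1+P['k1']*(x*x+y*y);u,w=P['cx']+P['fx']*x*s,P['cy']+P['fy']*y*s
print('pred',u,w)
m=(np.hypot(C-u,R-w)<9)&(v<60);print(m.sum(),C[m].mean(),R[m].mean(),np.nanmedian(W[m],0))
print(arm.sense()['eef_pos'])
E
```

```text
time_s: 2.3
eef_pos: [0.5267, -0.2767, 0.1059]
tcp_rot: [[0.981, 0.192, 0.002], [0.192, -0.981, -0.001], [0.002, 0.001, -1.0]]
ft_force: [0.2, -0.2, -0.7]
width: 0.7
grasp_force: 0.0
pred 320.3057424961508 162.67422024430692
29 320.44827586206895 162.41379310344828 [ 0.5226 -0.2672  0.0458]
[ 0.5266 -0.2766  0.1057]
```

View pics/p1.png

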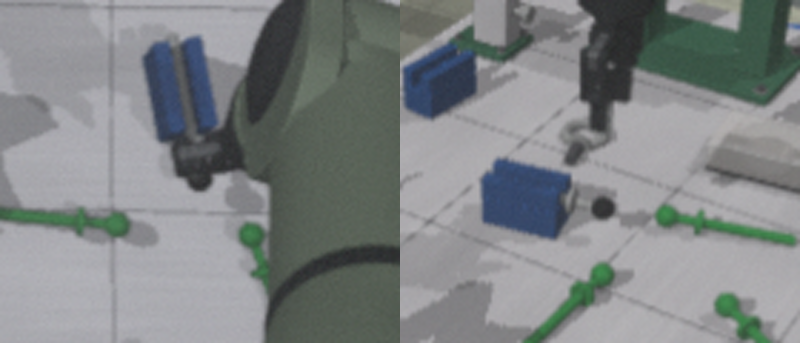

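Side camera: knob lies right under the gripper (crop (602,207)) and agrees with the estimate. Descending and closing at 60 N.

```bash
python3 -m creep '[{"slide":[0,-0.05,0.7],"spin":0},{"slide":[0,-0.05,1.3],"spin":0},{"slide":[0,-0.05,1.8],"spin":0},{"slide":[0,-0.05,2.1],"spin":0},{"slide":[0,-0.05,2.14],"spin":0},{"slide":[0,-0.05,2.14],"spin":0},{"slide":[0,-0.05,2.14],"spin":0},{"slide":[0,-0.05,2.14],"spin":0}]'
python3 -m creep '[{"slide":[0,0,0],"spin":0},{"slide":[0,0,0],"spin":0},{"slide":[0,0,0],"spin":0},{"slide":[0,0,0],"spin":0},{"slide":[0,0,0],"spin":0},{"slide":[0,0,0],"spin":0},{"slide":[0,0,0],"spin":0},{"slide":[0,0,0],"spin":0}]' 15 60
```

```text
time_s: 3.2
eef_pos: [0.5262, -0.2744, 0.0197]
tcp_rot: [[0.981, 0.192, 0.001], [0.192, -0.981, -0.001], [0.001, 0.001, -1.0]]
ft_force: [-0.4, 0.4, 0.5]
width: 0.701
grasp_force: 0.0
time_s: 4.0
eef_pos: [0.5257, -0.2742, 0.0187]
tcp_rot: [[0.981, 0.193, -0.0], [0.193, -0.981, 0.0], [-0.0, -0.0, -1.0]]
ft_force: [0.5, -0.8, 0.4]
width: 0.146
grasp_force: 0.0
```

Closed to 12 mm with no force, so the knob isn't in the pads. Looking.

```bash
python3 - <<'E'
from h import *
a,d=arm.camera('top');b,e=arm.camera('side')
np.savez('p2.npz',a=a,d=d,b=b,e=e)
A=cv2.resize(a[150:250,330:430],(400,400),interpolation=cv2.INTER_CUBIC);B=cv2.resize(b[115:215,270:370],(400,400),interpolation=cv2.INTER_CUBIC)
cv2.imwrite('pics/p2.png',np.hstack([A,B])[...,::-1])
print(arm.sense())
E
```

```text
{'time_s': 4.1, 'joint_positions': array([ 26.49270018,  40.16594431,  -6.73578596, 103.4073288 ,
         7.24573084,  36.83960418, -63.36944746]), 'joint_velocities': array([-5.87728335e-02,  9.34098174e-03, -1.91919997e-02,  3.32359793e-02,
        3.55241036e-05, -1.75374383e-02, -3.18019495e-03]), 'effort': array([-8.79706877e-04, -9.79340100e+01,  3.60022690e-01, -2.58301234e+01,
        1.27358540e-02,  2.01300638e-03,  4.72874979e-05]), 'eef_pos': array([ 0.52568983, -0.27416278,  0.01870957]), 'tcp_rot': array([[ 9.81276326e-01,  1.92605217e-01,  5.68494679e-05],
       [ 1.92605216e-01, -9.81276327e-01,  1.16688528e-05],
       [ 5.80325190e-05, -5.00864886e-07, -9.99999998e-01]]), 'ft_force': array([0.09740139, 0.73026524, 0.05870465]), 'torque': array([0.00857122, 0.00869992, 0.01367114]), 'grasp_force': 0.0, 'width': 0.1528475847834672}
```

View pics/p2.png

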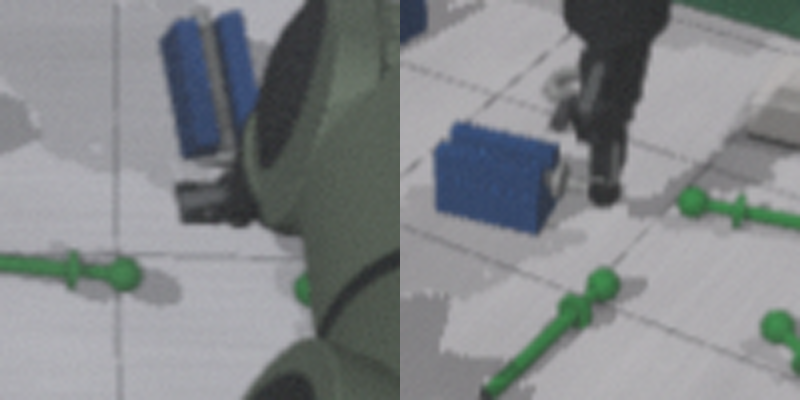

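```bash
python3 - <<'E'
from h import *
np.set_printoptions(precision=3,suppress=True,linewidth=150)
D=np.load('p2.npz');W=cloud('side',D['e'])
for r in range(135,170,2):
    print(r,W[r,321],D['b'][r,321],W[r,318],W[r,325])
P=arm.camera_params('side')
for p in([.5257,-.2742,.0187],[.527,-.2745,.04]):
    Q=np.array(P['orientation']).T@(np.array(p)-P['eye']);x,y=Q[:2]/Q[2];s=1+P['k1']*(x*x+y*y);print(P['cx']+P['fx']*x*s,P['cy']+P['fy']*y*s)
E
```

```text
135 [ 0.511 -0.238  0.16 ] [47 47 50] [ 0.517 -0.232  0.161] [ 0.509 -0.258  0.151]
137 [ 0.512 -0.24   0.153] [47 48 49] [ 0.514 -0.227  0.159] [ 0.509 -0.259  0.143]
139 [ 0.517 -0.25   0.139] [45 49 51] [ 0.512 -0.223  0.155] [ 0.508 -0.257  0.138]
141 [ 0.503 -0.224  0.151] [53 55 55] [ 0.508 -0.216  0.153] [ 0.507 -0.257  0.133]
143 [ 0.502 -0.223  0.146] [48 47 49] [ 0.505 -0.211  0.151] [ 0.506 -0.255  0.127]
145 [ 0.504 -0.227  0.136] [50 48 49] [ 0.508 -0.218  0.139] [ 0.51  -0.265  0.114]
147 [ 0.504 -0.229  0.128] [48 48 51] [ 0.512 -0.226  0.127] [ 0.511 -0.268  0.105]
149 [ 0.506 -0.234  0.118] [48 50 52] [ 0.52  -0.242  0.109] [ 0.521 -0.287  0.084]
151 [ 0.509 -0.239  0.108] [51 51 53] [ 0.528 -0.257  0.092] [ 0.52  -0.287  0.078]
153 [ 0.518 -0.257  0.088] [54 53 56] [ 0.527 -0.256  0.085] [ 0.518 -0.284  0.073]
155 [ 0.516 -0.255  0.082] [53 56 59] [ 0.525 -0.254  0.08 ] [ 0.518 -0.284  0.066]
157 [ 0.516 -0.255  0.076] [57 57 61] [ 0.525 -0.254  0.073] [ 0.554 -0.357  0.003]
159 [ 0.516 -0.256  0.068] [62 65 65] [ 0.531 -0.266  0.057] [ 0.549 -0.348  0.003]
161 [ 0.523 -0.271  0.049] [61 63 63] [ 0.53  -0.265  0.05 ] [ 0.543 -0.336  0.004]
163 [ 0.521 -0.268  0.045] [52 50 52] [ 0.531 -0.268  0.041] [ 0.539 -0.33   0.001]
165 [ 0.52  -0.267  0.039] [56 58 57] [ 0.53  -0.267  0.035] [ 0.534 -0.321  0.001]
167 [ 0.539 -0.304  0.001] [146 147 149] [ 0.548 -0.301  0.   ] [ 0.528 -0.309  0.003]
169 [ 0.534 -0.296  0.001] [177 175 178] [ 0.542 -0.291  0.001] [ 0.524 -0.303  0.   ]
320.2805593176779 168.62255266267158
320.3057424961508 162.67422024430692
```

```bash
python3 - <<'E'
from h import *
np.set_printoptions(precision=3,suppress=True,linewidth=150)
P=arm.camera_params('side')
def proj(p):
    Q=np.array(P['orientation']).T@(np.array(p)-P['eye']);x,y=Q[:2]/Q[2];s=1+P['k1']*(x*x+y*y);return P['cx']+P['fx']*x*s,P['cy']+P['fy']*y*s
S=np.load('side0.npz');D=np.load('p1.npz')
for im,d,t in((S['im'],S['d'],[.1416,-.6083,.1917]),(D['b'],D['e'],[.5266,-.2766,.1057])):
    u,v=proj(t);print('tcp px',u,v);W=cloud('side',d)
    R,C=np.mgrid[0:420,0:560];m=(np.hypot(W[...,0]-t[0],W[...,1]-t[1])<.07)&(W[...,2]>t[2]-.03)&(W[...,2]<t[2]+.12)&(im.max(-1)<90)
    i=np.argsort(W[...,2][m])[:12];print(np.c_[C[m][i],R[m][i],W[m][i]])
print(arm.sense()['time_s'])
E
```

```text
tcp px 493.5337707905987 106.29873995442289
[[499.     96.      0.133  -0.563   0.246]
 [499.     83.      0.151  -0.652   0.246]
 [503.     96.      0.123  -0.566   0.247]
 [502.     96.      0.125  -0.564   0.247]
 [496.     82.      0.159  -0.648   0.248]
 [497.     82.      0.156  -0.649   0.248]
 [501.     96.      0.128  -0.559   0.249]
 [499.     82.      0.151  -0.651   0.249]
 [498.     82.      0.154  -0.647   0.25 ]
 [498.     95.      0.136  -0.557   0.25 ]
 [496.     81.      0.16   -0.648   0.251]
 [497.     81.      0.157  -0.65    0.251]]
tcp px 321.9028141394392 143.81652225076562
[[325.    124.      0.536  -0.307   0.154]
 [328.    125.      0.526  -0.306   0.154]
 [326.    124.      0.533  -0.307   0.155]
 [329.    124.      0.524  -0.309   0.156]
 [328.    124.      0.526  -0.307   0.157]
 [327.    124.      0.529  -0.305   0.157]
 [321.    135.      0.513  -0.242   0.157]
 [325.    123.      0.536  -0.306   0.158]
 [318.    135.      0.52   -0.237   0.158]
 [322.    135.      0.51   -0.243   0.158]
 [327.    123.      0.53   -0.308   0.158]
 [328.    123.      0.528  -0.309   0.159]]
4.1
```

In the depth data the real fingertips are about 42 mm higher than the reported TCP, consistently in all three poses. The knob hasn't moved. I'll open, go 40 mm lower while watching force, and close again.

```bash
python3 -m creep '[{"slide":[0,0,0],"spin":0},{"slide":[0,0,0],"spin":0},{"slide":[0,0,0],"spin":0},{"slide":[0,0,0],"spin":0},{"slide":[0,0,0.2],"spin":0},{"slide":[0,0,0.4],"spin":0},{"slide":[0,0,0.5],"spin":0},{"slide":[0,0,0.5],"spin":0}]' 70 60
python3 -m creep '[{"slide":[0,0,0.1],"spin":0},{"slide":[0,0,0.2],"spin":0},{"slide":[0,0,0.3],"spin":0},{"slide":[0,0,0.4],"spin":0},{"slide":[0,0,0.5],"spin":0},{"slide":[0,0,0.5],"spin":0},{"slide":[0,0,0.5],"spin":0},{"slide":[0,0,0.5],"spin":0}]'
python3 - <<'E'
from h import *
np.set_printoptions(precision=3,suppress=True,linewidth=150)
b,e=arm.camera('side');W=cloud('side',e);R,C=np.mgrid[0:420,0:560]
m=(np.hypot(W[...,0]-.526,W[...,1]+.274)<.065)&(W[...,2]>.008)&(W[...,2]<.2)&(b.max(-1)<80)&(W[...,0]<.545)
i=np.argsort(W[...,2][m])[:25];print(np.c_[C[m][i],R[m][i],W[m][i]])
E
```

```text
time_s: 4.9
eef_pos: [0.5252, -0.2738, -0.0023]
tcp_rot: [[0.981, 0.193, -0.001], [0.193, -0.981, 0.001], [-0.001, -0.001, -1.0]]
ft_force: [0.4, 0.3, 0.4]
width: 0.701
grasp_force: 0.0
time_s: 5.7
eef_pos: [0.5257, -0.2742, -0.0212]
tcp_rot: [[0.981, 0.193, 0.0], [0.193, -0.981, -0.0], [0.0, 0.0, -1.0]]
ft_force: [-0.8, 0.2, -0.1]
width: 0.698
grasp_force: 0.0
[[326.    161.      0.525  -0.309   0.027]
 [325.    161.      0.528  -0.306   0.027]
 [326.    160.      0.526  -0.31    0.03 ]
 [318.    173.      0.512  -0.235   0.032]
 [315.    172.      0.522  -0.234   0.033]
 [319.    172.      0.511  -0.24    0.033]
 [324.    159.      0.531  -0.306   0.033]
 [325.    160.      0.526  -0.302   0.035]
 [316.    172.      0.518  -0.233   0.035]
 [326.    159.      0.525  -0.308   0.035]
 [323.    158.      0.536  -0.307   0.035]
 [317.    172.      0.515  -0.234   0.035]
 [325.    159.      0.528  -0.305   0.035]
 [317.    171.      0.517  -0.238   0.036]
 [315.    171.      0.522  -0.234   0.036]
 [323.    165.      0.517  -0.273   0.036]
 [318.    172.      0.512  -0.234   0.037]
 [316.    171.      0.519  -0.235   0.037]
 [325.    158.      0.529  -0.307   0.037]
 [319.    171.      0.511  -0.238   0.038]
 [326.    158.      0.526  -0.309   0.038]
 [324.    158.      0.531  -0.304   0.038]
 [322.    165.      0.518  -0.269   0.039]
 [316.    170.      0.52   -0.237   0.039]
 [324.    164.      0.515  -0.275   0.039]]
```

```bash
python3 -m creep '[{"slide":[0,0,0.05],"spin":0},{"slide":[0,0,0.05],"spin":0},{"slide":[0,0,0.05],"spin":0},{"slide":[0,0,0.05],"spin":0},{"slide":[0,0,0.05],"spin":0},{"slide":[0,0,0.05],"spin":0},{"slide":[0,0,0.05],"spin":0},{"slide":[0,0,0.05],"spin":0}]' 15 60
```

```text
time_s: 6.55
eef_pos: [0.5256, -0.2742, -0.0233]
tcp_rot: [[0.981, 0.193, -0.0], [0.193, -0.981, 0.0], [-0.0, -0.0, -1.0]]
ft_force: [-0.4, -0.3, 0.5]
width: 0.262
grasp_force: 58.6
```

Gripped at 58.6 N. Lifting straight up 220 mm.

```bash
python3 -m creep '[{"slide":[0,0,-0.3],"spin":0},{"slide":[0,0,-1.0],"spin":0},{"slide":[0,0,-1.9],"spin":0},{"slide":[0,0,-2.9],"spin":0},{"slide":[0,0,-3.9],"spin":0},{"slide":[0,0,-4.8],"spin":0},{"slide":[0,0,-5.4],"spin":0},{"slide":[0,0,-5.5],"spin":0}]'
python3 - <<'E'
from h import *
b,e=arm.camera('side');a,d=arm.camera('top')
np.savez('p3.npz',a=a,d=d,b=b,e=e)
A=cv2.resize(a[130:250,300:440],(400,343),interpolation=cv2.INTER_CUBIC);B=cv2.resize(b[60:200,240:380],(400,343),interpolation=cv2.INTER_CUBIC)
cv2.imwrite('pics/p3.png',np.hstack([A,B])[...,::-1]);s=arm.sense();print(s['width'],s['grasp_force'],s['eef_pos'],s['ft_force'],s['torque'])
E
```

```text
time_s: 7.35
eef_pos: [0.5268, -0.2747, 0.2005]
tcp_rot: [[0.981, 0.193, 0.005], [0.193, -0.981, -0.002], [0.004, 0.003, -1.0]]
ft_force: [0.5, 0.6, -1.7]
width: 0.259
grasp_force: 58.8
0.2597525122433023 58.759172558784485 [ 0.52571962 -0.27419392  0.19741106] [ 0.8268841   0.25161222 -2.14203837] [ 0.01206666  0.13207147 -0.00142454]
```

View pics/p3.png

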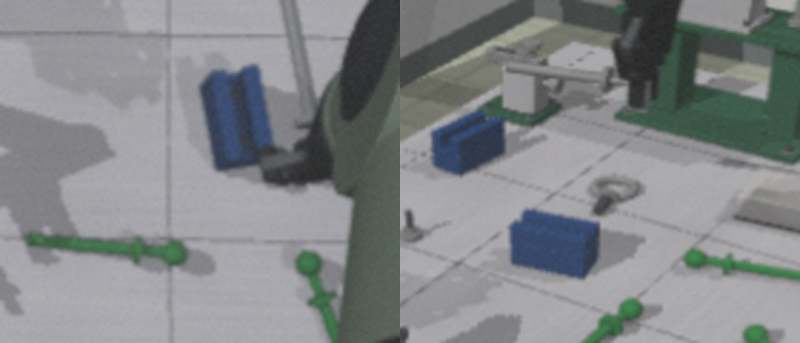

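Gauge held level above the cradle, clear. Easing: first down to 20 N.

```bash
Z='[{"slide":[0,0,0],"spin":0},{"slide":[0,0,0],"spin":0},{"slide":[0,0,0],"spin":0},{"slide":[0,0,0],"spin":0},{"slide":[0,0,0],"spin":0},{"slide":[0,0,0],"spin":0},{"slide":[0,0,0],"spin":0},{"slide":[0,0,0],"spin":0}]' ; unset Z
python3 -m creep '[{"slide":[0,0,0],"spin":0},{"slide":[0,0,0],"spin":0},{"slide":[0,0,0],"spin":0},{"slide":[0,0,0],"spin":0},{"slide":[0,0,0],"spin":0},{"slide":[0,0,0],"spin":0},{"slide":[0,0,0],"spin":0},{"slide":[0,0,0],"spin":0}]' 15 20
python3 -m creep '[{"slide":[0,0,0],"spin":0},{"slide":[0,0,0],"spin":0},{"slide":[0,0,0],"spin":0},{"slide":[0,0,0],"spin":0},{"slide":[0,0,0],"spin":0},{"slide":[0,0,0],"spin":0},{"slide":[0,0,0],"spin":0},{"slide":[0,0,0],"spin":0}]' 27.5 20
```

```text
time_s: 8.25
eef_pos: [0.5257, -0.2742, 0.1967]
tcp_rot: [[0.981, 0.193, 0.0], [0.193, -0.981, 0.0], [0.0, -0.0, -1.0]]
ft_force: [-1.1, 0.3, -1.7]
width: 0.26
grasp_force: 58.8
time_s: 9.05
eef_pos: [0.5257, -0.2741, 0.1967]
tcp_rot: [[0.981, 0.193, 0.0], [0.193, -0.981, 0.0], [0.0, -0.0, -1.0]]
ft_force: [-0.6, 0.8, -2.4]
width: 0.277
grasp_force: 17.4
```

```bash
python3 -m creep '[{"slide":[0,0,0],"spin":0},{"slide":[0,0,0],"spin":0},{"slide":[0,0,0],"spin":0},{"slide":[0,0,0],"spin":0},{"slide":[0,0,0],"spin":0},{"slide":[0,0,0],"spin":0},{"slide":[0,0,0],"spin":0},{"slide":[0,0,0],"spin":0}]' 27.9 20
```

```text
time_s: 9.85
eef_pos: [0.5257, -0.2742, 0.1967]
tcp_rot: [[0.981, 0.193, 0.0], [0.193, -0.981, 0.0], [0.0, -0.0, -1.0]]
ft_force: [0.3, 0.0, -1.8]
width: 0.277
grasp_force: 11.2
```

```bash
python3 -m creep '[{"slide":[0,0,0],"spin":0},{"slide":[0,0,0],"spin":0},{"slide":[0,0,0],"spin":0},{"slide":[0,0,0],"spin":0},{"slide":[0,0,0],"spin":0},{"slide":[0,0,0],"spin":0},{"slide":[0,0,0],"spin":0},{"slide":[0,0,0],"spin":0}]' 28.2 20
```

```text
time_s: 10.65
eef_pos: [0.5257, -0.2741, 0.1967]
tcp_rot: [[0.981, 0.193, -0.0], [0.193, -0.981, 0.0], [-0.0, -0.0, -1.0]]
ft_force: [0.6, 0.3, -1.8]
width: 0.283
grasp_force: 7.3
```

```bash
python3 -m creep '[{"slide":[0,0,0],"spin":0},{"slide":[0,0,0],"spin":0},{"slide":[0,0,0],"spin":0},{"slide":[0,0,0],"spin":0},{"slide":[0,0,0],"spin":0},{"slide":[0,0,0],"spin":0},{"slide":[0,0,0],"spin":0},{"slide":[0,0,0],"spin":0}]' 28.4 20
python3 - <<'E'
from h import *
np.set_printoptions(precision=4,suppress=True)
b,e=arm.camera('side');np.savez('p4.npz',b=b,e=e)
W=cloud('side',e);R,C=np.mgrid[0:420,0:560]
m=(np.hypot(W[...,0]-.526,W[...,1]+.274)<.16)&(W[...,2]>.075)&(W[...,2]<.23)&(b.max(-1)>70)
# gauge points below knob
P=W[m];c=P.mean(0);u,s,v=np.linalg.svd(P-c,full_matrices=False);print(len(P),c,v[0],P[:,2].min(),s)
s=arm.sense();print(s['grasp_force'],s['torque'])
E
```

```text
time_s: 11.45
eef_pos: [0.5257, -0.2741, 0.1967]
tcp_rot: [[0.981, 0.193, 0.0], [0.193, -0.981, 0.0], [0.0, -0.0, -1.0]]
ft_force: [0.2, 0.9, -2.3]
width: 0.283
grasp_force: 5.1
170 [ 0.5219 -0.2721  0.1832] [-0.003   0.0332  0.9994] 0.11827568377290332 [0.442  0.0627 0.0504]
5.063682720065117 [-0.0747 -0.0021  0.0084]
```

Gauge hangs within about 2° of plumb at 5 N. Locking it at 60 N for transport, then re-measuring the fork.

```bash
python3 -m creep '[{"slide":[0,0,0],"spin":0},{"slide":[0,0,0],"spin":0},{"slide":[0,0,0],"spin":0},{"slide":[0,0,0],"spin":0},{"slide":[0,0,-0.2],"spin":0},{"slide":[0,0,-0.2],"spin":0},{"slide":[0,0,-0.2],"spin":0},{"slide":[0,0,-0.2],"spin":0}]' 15 60
python3 - <<'E'
from h import *
np.set_printoptions(precision=4,suppress=True)
b,e=arm.camera('side');W=cloud('side',e)
m=(np.hypot(W[...,0]-.526,W[...,1]+.274)<.16)&(W[...,2]>.075)&(W[...,2]<.235)&(b.max(-1)>70)
P=W[m];lo=P[P[:,2]<.20];c=lo.mean(0);u,s,v=np.linalg.svd(lo-c,full_matrices=False);print(len(lo),c,v[0],P[:,2].min())
print(np.median(lo,0))
# plan raster of top: rack
D=np.load('top0.npz');im,d=D['im'],D['d'];W=cloud('top',d)
R,C=np.mgrid[0:420,0:560]
s=im.astype(int).max(-1)
# rail: light, z .145-.16
m=(abs(W[...,2]-.152)<.008)&(s>100)&(W[...,0]>.3)&(C>120)&(C<285)&(R>130)&(R<220)
n,l,st,_=cv2.connectedComponentsWithStats(m.astype(np.uint8))
k=1+np.argmax(st[1:,4]);p=cv2.erode((l==k).astype(np.uint8),np.ones((2,2)))>0
p=(W[p][:,:2]*1000).astype(np.float32);r=cv2.minAreaRect(p);print('rail',len(p),r);print(cv2.fitLine(p,cv2.DIST_HUBER,0,.01,.01).ravel())
# rectify horizontal plane z=.15 to plan view in seat frame around c0, 5px/mm
P=arm.camera_params('top');a=np.radians(23.2);c0=np.array([.568,.116])
N=110;S=5;xx,yy=np.meshgrid((np.arange(N*S)/S-N/2)/1000,(np.arange(N*S)/S-N/2)/1000) # col=-y_f , row=-x_f
xf,yf=-yy,-xx
w=np.stack([c0[0]+xf*np.cos(a)-yf*np.sin(a),c0[1]+xf*np.sin(a)+yf*np.cos(a),np.full_like(xf,.15)],-1)
Q=(w-P['eye'])@np.array(P['orientation']);x,y=Q[...,0]/Q[...,2],Q[...,1]/Q[...,2];k=1+P['k1']*(x*x+y*y)
o=cv2.remap(im,(P['cx']+P['fx']*x*k).astype(np.float32),(P['cy']+P['fy']*y*k).astype(np.float32),cv2.INTER_CUBIC)
for t in range(-50,51,10):
    q=int((t+N/2)*S);cv2.line(o,(q,0),(q,4 if t else 549),(255,0,0),1);cv2.line(o,(0,q),(6 if t else 549,q),(255,0,0),1)
cv2.imwrite('pics/fork.png',o[...,::-1])
E
```

```text
time_s: 12.3
eef_pos: [0.5256, -0.2742, 0.2047]
tcp_rot: [[0.981, 0.193, 0.0], [0.193, -0.981, -0.0], [0.0, 0.0, -1.0]]
ft_force: [0.1, -0.4, -1.6]
width: 0.259
grasp_force: 58.7
90 [ 0.5202 -0.2735  0.1628] [-0.0189 -0.0454 -0.9988] 0.1282820840947475
[ 0.5198 -0.2734  0.1628]
rail 1450 ((569.8651123046875, 220.38633728027344), (27.60707664489746, 365.6685791015625), 24.6826114654541)
[  0.4191  -0.9079 570.1175 219.9346]
```

View pics/fork.png

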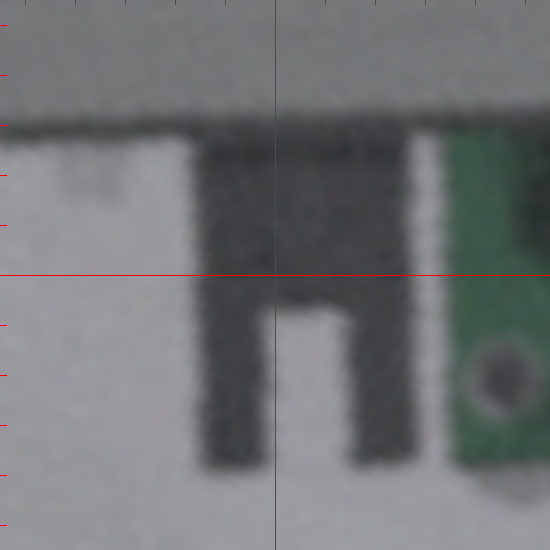

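Rectified plan at z=150 mm shows the fork clearly: slot centre col ≈307, slot end row ≈305, front row ≈466. That puts the seat at ≈(0.557,0.105), yaw ≈24.8°. Going to 70 mm in front of it.

```bash
python3 -m creep '[{"slide":[0,-0.2,0],"spin":0},{"slide":[0.1,-0.6,0],"spin":0},{"slide":[0.2,-1.2,0],"spin":0},{"slide":[0.3,-1.9,0],"spin":0},{"slide":[0.3,-2.6,0],"spin":0},{"slide":[0.4,-3.3,0],"spin":0},{"slide":[0.4,-4,0],"spin":0},{"slide":[0.5,-4.6,0],"spin":0}]'
python3 -m creep '[{"slide":[0,-0.7,0],"spin":0},{"slide":[0.1,-1.4,0],"spin":0},{"slide":[0.2,-2.1,0],"spin":0},{"slide":[0.3,-2.8,0],"spin":0},{"slide":[0.4,-3.4,0],"spin":0},{"slide":[0.4,-3.8,0],"spin":0},{"slide":[0.4,-4.1,0],"spin":0},{"slide":[0.4,-4.1,0],"spin":0}]'
python3 -m creep '[{"slide":[0,0,0.1],"spin":0},{"slide":[0,0,0.3],"spin":0},{"slide":[0,0,0.6],"spin":0},{"slide":[0,0,0.9],"spin":0},{"slide":[0,0,1.2],"spin":0},{"slide":[0,0,1.4],"spin":0},{"slide":[0,0,1.4],"spin":0},{"slide":[0,0,1.4],"spin":0}]'
python3 - <<'E'
from h import *
np.set_printoptions(precision=4,suppress=True)
a,d=arm.camera('top');b,e=arm.camera('side');np.savez('p5.npz',a=a,d=d,b=b,e=e)
A=cv2.resize(a[120:240,190:330],(400,343),interpolation=cv2.INTER_CUBIC);B=cv2.resize(b[140:280,170:310],(400,400),interpolation=cv2.INTER_CUBIC)[:343]
cv2.imwrite('pics/p5.png',np.hstack([A,B])[...,::-1])
W=cloud('side',e);t=arm.sense()['eef_pos'];print(t)
for lo,hi in((.07,.1),(.1,.135),(.135,.16)):
    m=(np.hypot(W[...,0]-t[0],W[...,1]-t[1])<.03)&(W[...,2]>lo)&(W[...,2]<hi)
    print(m.sum(),np.median(W[m],0))
m=(np.hypot(W[...,0]-t[0],W[...,1]-t[1])<.03)&(W[...,2]>.04);print(W[m][:,2].min())
E
```

```text
time_s: 13.15
eef_pos: [0.509, -0.087, 0.2049]
tcp_rot: [[0.981, 0.194, 0.0], [0.194, -0.981, 0.0], [0.0, -0.0, -1.0]]
ft_force: [0.7, 0.7, -0.8]
width: 0.26
grasp_force: 58.8
time_s: 13.95
eef_pos: [0.4933, 0.0763, 0.2048]
tcp_rot: [[0.981, 0.195, 0.0], [0.195, -0.981, 0.0], [0.0, -0.0, -1.0]]
ft_force: [0.6, -0.5, -1.7]
width: 0.258
grasp_force: 58.9
time_s: 14.75
eef_pos: [0.494, 0.0743, 0.1487]
tcp_rot: [[0.981, 0.193, -0.0], [0.193, -0.981, 0.0], [-0.0, -0.0, -1.0]]
ft_force: [0.4, -0.3, -1.0]
width: 0.255
grasp_force: 58.9
[0.4943 0.0744 0.1491]
41 [0.4888 0.073  0.0875]
56 [0.4903 0.0748 0.1189]
44 [0.4909 0.0754 0.1485]
0.07314534198175537
```

View pics/p5.png

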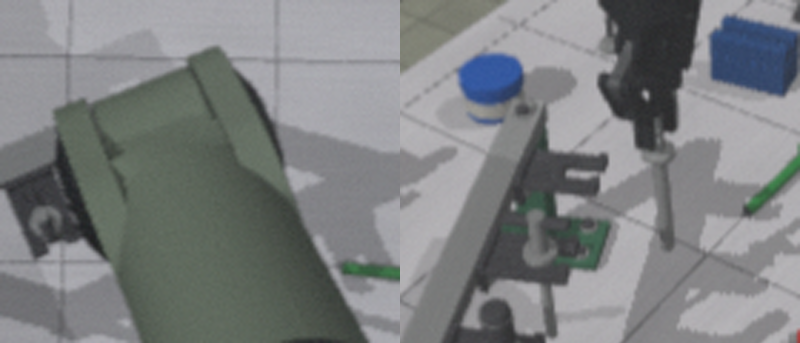

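The gauge hangs 70 mm before the free fork (shank at panel (662,200), fork (565,170)). The top camera is occluded, so I'll compare shank and fork in the side camera by rectifying it at the fork plane.

```bash
cat > meas.py <<'E'
from h import *
np.set_printoptions(precision=4,suppress=True)
def axis(b,e,t,zs):
    """shank axis xy at given heights, from central silhouette pixels"""
    W=cloud('side',e);P=arm.camera_params('side');out=[]
    m=(np.hypot(W[...,0]-t[0],W[...,1]-t[1])<.022)&(W[...,2]>.06)&(W[...,2]<t[2]+.02)
    for r in range(420):
        c=np.where(m[r])[0]
        if 3<len(c)<9:
            q=np.nanmedian(W[r,c],0);v=q[:2]-np.array(P['eye'])[:2]
            # centre pixel ray at that depth
            q=world('side',e,c.mean(),r);q[:2]+=.006*v/np.linalg.norm(v);out.append(q)
    out=np.array(out);A=np.polyfit(out[:,2],out[:,:2],1)
    return [np.polyval(A[:,0],z) for z in zs],[np.polyval(A[:,1],z) for z in zs],A[0],len(out)
if __name__=='__main__':
    D=np.load('p5.npz');b,e=D['b'],D['e'];t=[.494,.0744,.149]
    X=axis(b,e,t,(.15,.212));print(X)
    P=arm.camera_params('side');a=np.radians(24.8);c0=np.array([.5574,.1046])
    S=6;xx,yy=np.meshgrid((np.arange(90*S)/S-45)/1000,(np.arange(95*S)/S-25)/1000)
    xf,yf=-yy,-xx
    def px(w):
        Q=(w-P['eye'])@np.array(P['orientation']);x,y=Q[...,0]/Q[...,2],Q[...,1]/Q[...,2];k=1+P['k1']*(x*x+y*y)
        return (P['cx']+P['fx']*x*k).astype(np.float32),(P['cy']+P['fy']*y*k).astype(np.float32)
    w=np.stack([c0[0]+xf*np.cos(a)-yf*np.sin(a),c0[1]+xf*np.sin(a)+yf*np.cos(a),np.full_like(xf,.15)],-1)
    o=cv2.remap(b,*px(w),cv2.INTER_CUBIC)
    v=np.array([X[0][0],X[1][0]])-c0;f=[v@[np.cos(a),np.sin(a)]*1000,v@[-np.sin(a),np.cos(a)]*1000];print('shank in fork frame mm',f)
    cv2.line(o,(45*S,0),(45*S,569),(255,0,0),1);cv2.line(o,(0,25*S),(539,25*S),(255,0,0),1)
    cv2.circle(o,(int((-f[1]+45)*S),int((-f[0]+25)*S)),36,(255,255,0),1)
    cv2.imwrite('pics/fork2.png',o[...,::-1])
E
python3 meas.py
```

```text
([np.float64(0.49432295252748254), np.float64(0.49555205389104895)], [np.float64(0.0709657674230338), np.float64(0.07319617031923831)], array([0.0198, 0.036 ]), 29)
shank in fork frame mm [np.float64(-71.36787200379001), np.float64(-4.074599924203965)]
```

View pics/fork2.png

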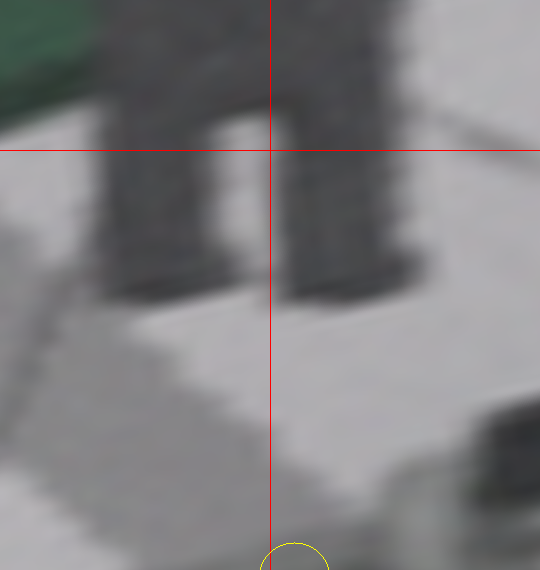

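In the side view the slot centre is at col ≈258, which is 2 mm to +y of my estimate, and the depth along x agrees. The shank is therefore about 6 mm off the slot line. Shifting over, moving to 40 mm before the seat, and lowering.

```bash
python3 -m creep '[{"slide":[0,-0.1,0.05],"spin":0},{"slide":[0.1,-0.2,0.1],"spin":0},{"slide":[0.25,-0.25,0.2],"spin":0},{"slide":[0.4,-0.28,0.3],"spin":0},{"slide":[0.55,-0.3,0.32],"spin":0},{"slide":[0.68,-0.32,0.32],"spin":0},{"slide":[0.73,-0.32,0.32],"spin":0},{"slide":[0.73,-0.32,0.32],"spin":0}]'
cat > m2.py <<'E'
from meas import *
b,e=arm.camera('side');s=arm.sense();t=s['eef_pos']
X=axis(b,e,t,(.12,.15));a=np.radians(24.8);v=np.array([X[0][1],X[1][1]])-[.5574,.1046]
print(t,'shank@.15 fork mm',v@[np.cos(a),np.sin(a)]*1000,v@[-np.sin(a),np.cos(a)]*1000,'tilt',X[2],X[3],s['ft_force'])
# intensity profile across prongs in the rectified plane at several x_f
P=arm.camera_params('side');yf=np.arange(30,-40,-.5)/1000
for x in(-.014,-.008,-.002,.004):
    w=np.stack([.5574+x*np.cos(a)-yf*np.sin(a),.1046+x*np.sin(a)+yf*np.cos(a),np.full_like(yf,.15)],-1)
    Q=(w-P['eye'])@np.array(P['orientation']);u,q=Q[:,0]/Q[:,2],Q[:,1]/Q[:,2];k=1+P['k1']*(u*u+q*q)
    I=cv2.remap(b,(P['cx']+P['fx']*u*k).astype(np.float32)[None],(P['cy']+P['fy']*q*k).astype(np.float32)[None],cv2.INTER_LINEAR)[0].mean(-1)
    mid=100;j=np.where(np.diff(np.sign(I-mid)))[0];print(x,[(round(1000*yf[i],1),'up' if I[i+1]>I[i] else 'dn') for i in j])
E
python3 m2.py
```

```text
time_s: 15.65
eef_pos: [0.5204, 0.0924, 0.1359]
tcp_rot: [[0.981, 0.193, -0.0], [0.193, -0.981, 0.0], [0.0, -0.0, -1.0]]
ft_force: [-0.5, -0.7, -1.7]
width: 0.258
grasp_force: 58.9
[0.5201 0.0924 0.1359] shank@.15 fork mm -45.426457838738735 22.29280213250103 tilt [-0.398   0.4871] 28 [-0.1856 -1.3276 -2.1994]
-0.014 [(np.float64(29.0), 'dn'), (np.float64(10.5), 'up'), (np.float64(-2.0), 'dn')]
-0.008 [(np.float64(28.0), 'dn'), (np.float64(10.5), 'up'), (np.float64(-1.5), 'dn'), (np.float64(-19.0), 'up'), (np.float64(-37.5), 'dn')]
-0.002 [(np.float64(28.0), 'dn'), (np.float64(11.0), 'up'), (np.float64(-1.5), 'dn'), (np.float64(-2.0), 'dn'), (np.float64(-19.0), 'up')]
0.004 [(np.float64(28.0), 'dn'), (np.float64(9.0), 'up'), (np.float64(-1.0), 'dn'), (np.float64(-19.5), 'up')]
```

```bash
sed -i 's/<.022)&(W/<.013)\&(W/' meas.py; sed -i "s/^b,e=arm.*/b,e=arm.camera('side');s=arm.sense();t=s['eef_pos']+[-.001,-.001,0]/" m2.py; python3 m2.py | head -1
```

```text
[0.519  0.0913 0.1359] shank@.15 fork mm -39.87360693351011 2.0346580464260566 tilt [0.0132 0.0448] 28 [-0.1378  0.2389 -1.6794]
```

```bash
python3 -m creep '[{"slide":[0.05,-0.04,0],"spin":0},{"slide":[0.12,-0.06,0],"spin":0},{"slide":[0.2,-0.08,0],"spin":0},{"slide":[0.28,-0.1,0],"spin":0},{"slide":[0.36,-0.11,0],"spin":0},{"slide":[0.43,-0.13,0],"spin":0},{"slide":[0.48,-0.14,0],"spin":0},{"slide":[0.48,-0.14,0],"spin":0}]'
python3 m2.py
```

```text
time_s: 16.55
eef_pos: [0.5379, 0.1008, 0.1356]
tcp_rot: [[0.981, 0.192, -0.001], [0.192, -0.981, -0.001], [-0.001, 0.001, -1.0]]
ft_force: [-1.2, -2.6, -2.2]
width: 0.26
grasp_force: 58.8
[0.537  0.1001 0.1357] shank@.15 fork mm -23.72701556024845 1.1681148782521482 tilt [0.0518 0.0554] 18 [ 0.8117 -2.9829 -1.478 ]
-0.014 [(np.float64(29.5), 'dn'), (np.float64(10.5), 'up'), (np.float64(-9.5), 'dn'), (np.float64(-10.0), 'dn'), (np.float64(-34.0), 'up'), (np.float64(-36.5), 'dn')]
-0.008 [(np.float64(28.0), 'dn'), (np.float64(11.0), 'up'), (np.float64(10.5), 'up'), (np.float64(-9.5), 'dn')]
-0.002 [(np.float64(28.0), 'dn'), (np.float64(11.0), 'up'), (np.float64(-2.0), 'dn')]
0.004 [(np.float64(28.0), 'dn'), (np.float64(9.0), 'up'), (np.float64(-1.0), 'dn')]
```

A 3 N side force means the shank touches the +y prong. Shifting 1.6 mm the other way.

```bash
python3 -m creep '[{"slide":[0,0.01,0],"spin":0},{"slide":[0,0.02,0],"spin":0},{"slide":[0.01,0.03,0],"spin":0},{"slide":[0.01,0.04,0],"spin":0},{"slide":[0.01,0.04,0],"spin":0},{"slide":[0.01,0.04,0],"spin":0},{"slide":[0.01,0.04,0],"spin":0},{"slide":[0.01,0.04,0],"spin":0}]'
cat > f.py <<'E'
from h import *
F=[];M=[]
for _ in range(4): arm.camera('side');s=arm.sense();F.append(s['ft_force']);M.append(s['torque'])
a=np.radians(24.8);F=np.mean(F,0);print('F fork x,y,z',F[:2]@[np.cos(a),np.sin(a)],F[:2]@[-np.sin(a),np.cos(a)],F[2],np.mean(M,0),s['grasp_force'],s['eef_pos'])
E
python3 f.py; python3 m2.py|head -1
```

```text
time_s: 17.4
eef_pos: [0.5386, 0.1002, 0.1359]
tcp_rot: [[0.981, 0.193, -0.0], [0.193, -0.981, 0.0], [-0.0, -0.0, -1.0]]
ft_force: [-0.5, 0.5, -1.2]
width: 0.258
grasp_force: 58.8
F fork x,y,z -0.4180647486978419 -0.3026120457798488 -1.5873171615270285 [ 0.00342271 -0.00195545  0.00193715] 58.84797155857086 [0.53859784 0.10016935 0.1358993 ]
[0.5376 0.0992 0.1359] shank@.15 fork mm -21.599976465308796 1.7952941470122579 tilt [0.0205 0.0713] 28 [-0.2783 -0.6002 -2.2363]
```

```bash
python3 -m creep '[{"slide":[0.07,-0.02,0],"spin":0},{"slide":[0.14,-0.03,0],"spin":0},{"slide":[0.22,-0.05,0],"spin":0},{"slide":[0.3,-0.07,0],"spin":0},{"slide":[0.38,-0.09,0],"spin":0},{"slide":[0.44,-0.11,0],"spin":0},{"slide":[0.46,-0.11,0],"spin":0},{"slide":[0.46,-0.11,0],"spin":0}]'
python3 f.py; python3 m2.py|head -1
```

```text
time_s: 18.45
eef_pos: [0.5558, 0.108, 0.1358]
tcp_rot: [[0.981, 0.193, -0.0], [0.193, -0.981, -0.0], [-0.0, 0.0, -1.0]]
ft_force: [0.1, -0.5, -2.1]
width: 0.258
grasp_force: 58.8
F fork x,y,z 0.6069849697820455 -0.04111313224959988 -1.7002109755726746 [ 0.03361809 -0.0042048  -0.01745459] 58.84769260883331 [0.55573684 0.10794222 0.13593068]
[0.5548 0.107  0.1359] shank@.15 fork mm -1.560380796842644 4.425796216589667 tilt [0.0134 0.1254] 22 [-0.1012  0.1393 -0.9995]
```

No contact force; collar is now over the seat. Lowering.

```bash
python3 -m creep '[{"slide":[0,0,0.04],"spin":0},{"slide":[0,0,0.08],"spin":0},{"slide":[0,0,0.12],"spin":0},{"slide":[0,0,0.16],"spin":0},{"slide":[0,0,0.19],"spin":0},{"slide":[0,0,0.22],"spin":0},{"slide":[0,0,0.22],"spin":0},{"slide":[0,0,0.22],"spin":0}]'
python3 f.py
```

```text
time_s: 19.5
eef_pos: [0.5564, 0.108, 0.1281]
tcp_rot: [[0.981, 0.192, 0.001], [0.192, -0.981, 0.0], [0.001, 0.0, -1.0]]
ft_force: [-4.2, -1.5, 15.2]
width: 0.261
grasp_force: 60.3
F fork x,y,z -4.348420615253353 -0.8818958968890901 14.579255787516797 [-0.34447331  0.75588306  0.00147562] 60.26214838027954 [0.55636839 0.10800268 0.12809411]
```

```bash
python3 -m creep '[{"slide":[0,0,0.01],"spin":0},{"slide":[0,0,0.02],"spin":0},{"slide":[0,0,0.03],"spin":0},{"slide":[0,0,0.03],"spin":0},{"slide":[0,0,0.03],"spin":0},{"slide":[0,0,0.03],"spin":0},{"slide":[0,0,0.03],"spin":0},{"slide":[0,0,0.03],"spin":0}]'
python3 f.py
```

```text
time_s: 20.5
eef_pos: [0.5569, 0.108, 0.1279]
tcp_rot: [[0.981, 0.192, 0.003], [0.192, -0.981, 0.0], [0.003, 0.0, -1.0]]
ft_force: [-6.0, -2.5, 30.7]
width: 0.254
grasp_force: 61.4
F fork x,y,z -7.619127644818757 -0.01840361533162069 29.71360426921106 [-0.59699779  1.41501225  0.00811841] 61.367608308792114 [0.55692558 0.10806782 0.12789917]
```

Contact came about 3 mm higher than expected, so the collar may be on the noses. I'll back off, move 2 mm towards the rail and lower again as a test.

```bash
python3 -m creep '[{"slide":[0,0,-0.03],"spin":0},{"slide":[0,0,-0.06],"spin":0},{"slide":[0,0,-0.09],"spin":0},{"slide":[0.02,0,-0.09],"spin":0},{"slide":[0.05,-0.01,-0.09],"spin":0},{"slide":[0.05,-0.01,-0.09],"spin":0},{"slide":[0.05,-0.01,-0.09],"spin":0},{"slide":[0.05,-0.01,-0.09],"spin":0}]'
python3 f.py
python3 -m creep '[{"slide":[0,0,0.01],"spin":0},{"slide":[0,0,0.02],"spin":0},{"slide":[0,0,0.03],"spin":0},{"slide":[0,0,0.04],"spin":0},{"slide":[0,0,0.05],"spin":0},{"slide":[0,0,0.06],"spin":0},{"slide":[0,0,0.06],"spin":0},{"slide":[0,0,0.06],"spin":0}]'
python3 f.py
```

```text
time_s: 21.5
eef_pos: [0.5576, 0.1088, 0.1294]
tcp_rot: [[0.981, 0.193, -0.0], [0.193, -0.981, -0.0], [-0.0, -0.0, -1.0]]
ft_force: [-0.3, 0.5, -1.5]
width: 0.256
grasp_force: 58.9
F fork x,y,z -0.43389740556900797 0.2769183014121967 -1.3856786097234093 [ 1.39680339e-02  4.51783515e-05 -1.74284187e-02] 58.938878774642944 [0.55769122 0.10879827 0.12950068]
time_s: 22.5
eef_pos: [0.5582, 0.1089, 0.1281]
tcp_rot: [[0.981, 0.193, 0.001], [0.193, -0.981, 0.0], [0.001, 0.0, -1.0]]
ft_force: [-4.1, -1.2, 14.6]
width: 0.261
grasp_force: 60.2
F fork x,y,z -3.994842024094126 0.3457542758302092 14.80896519204499 [-0.23687681  0.73368455  0.02247709] 60.198200941085815 [0.55822556 0.10886831 0.12807743]
```

```bash
python3 - <<'E'
from h import *
b,e=arm.camera('side');np.savez('p6.npz',b=b,e=e)
cv2.imwrite('pics/p6.png',cv2.resize(b[165:245,190:283],(698,600),interpolation=cv2.INTER_CUBIC)[...,::-1])
E
```

```text
(no output)
```

View pics/p6.png

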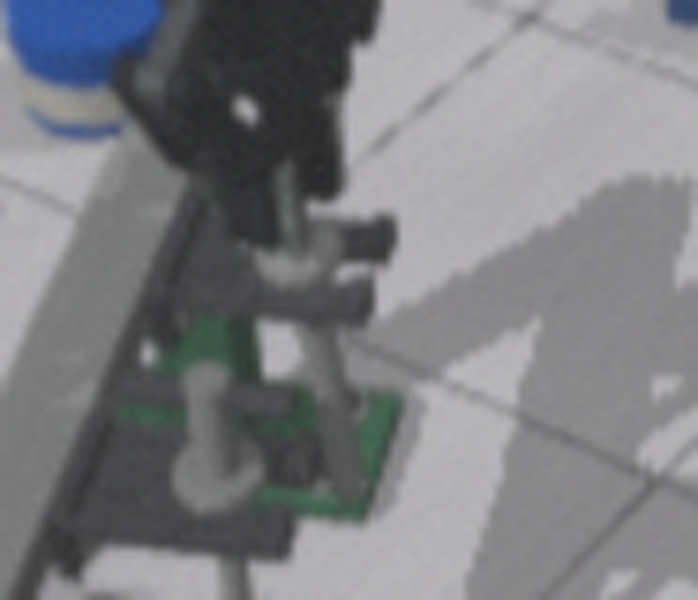

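The picture shows the collar at (295,260), clearly behind both noses at (365,290) and (380,235), with the shank in the slot. It leans about 2° forward, so only one edge bears. I'll ease the grip so it levels itself on the fork, then open.

```bash
python3 -m creep '[{"slide":[0,0,0],"spin":0},{"slide":[0,0,0],"spin":0},{"slide":[0,0,0],"spin":0},{"slide":[0,0,0],"spin":0},{"slide":[0,0,0],"spin":0},{"slide":[0,0,0],"spin":0},{"slide":[0,0,0],"spin":0},{"slide":[0,0,0],"spin":0}]' 28 20
python3 -m creep '[{"slide":[0,0,0],"spin":0},{"slide":[0,0,0],"spin":0},{"slide":[0,0,0],"spin":0},{"slide":[0,0,0],"spin":0},{"slide":[0,0,0],"spin":0},{"slide":[0,0,0],"spin":0},{"slide":[0,0,0],"spin":0},{"slide":[0,0,0],"spin":0}]' 28.4 20
python3 f.py
```

```text
time_s: 23.55
eef_pos: [0.5581, 0.1088, 0.1278]
tcp_rot: [[0.981, 0.193, 0.001], [0.193, -0.981, 0.0], [0.001, 0.0, -1.0]]
ft_force: [-2.8, -0.5, 10.5]
width: 0.278
grasp_force: 10.2
time_s: 24.35
eef_pos: [0.558, 0.1086, 0.1276]
tcp_rot: [[0.981, 0.192, 0.001], [0.192, -0.981, -0.0], [0.001, 0.0, -1.0]]
ft_force: [-1.6, -1.7, 8.2]
width: 0.286
grasp_force: 5.3
F fork x,y,z -2.456705502354136 -1.5493960336094064 7.639119892857211 [-0.45844319  0.31706405 -0.04171089] 5.326760932803154 [0.55804288 0.10856339 0.1276361 ]
```

```bash
python3 -m creep '[{"slide":[0,0,0],"spin":0},{"slide":[0,0,0],"spin":0},{"slide":[0,0,0],"spin":0},{"slide":[0,0,0],"spin":0},{"slide":[0,0,0],"spin":0},{"slide":[0,0,0],"spin":0},{"slide":[0,0,0],"spin":0},{"slide":[0,0,0],"spin":0}]' 29.5 20
python3 f.py
python3 -m creep '[{"slide":[0,0,0],"spin":0},{"slide":[0,0,0],"spin":0},{"slide":[0,0,0],"spin":0},{"slide":[0,0,0],"spin":0},{"slide":[0,0,0],"spin":0},{"slide":[0,0,0],"spin":0},{"slide":[0,0,0],"spin":0},{"slide":[0,0,0],"spin":0}]' 50 20
python3 f.py
```

```text
time_s: 25.35
eef_pos: [0.5577, 0.1088, 0.1271]
tcp_rot: [[0.981, 0.193, -0.0], [0.193, -0.981, 0.0], [-0.0, -0.0, -1.0]]
ft_force: [1.0, -1.5, 1.0]
width: 0.297
grasp_force: 0.5
F fork x,y,z -0.18601726281288014 -1.1968852002249546 0.4752072483866979 [-0.18072765 -0.04006015 -0.00847762] 0.45975811779499054 [0.55771485 0.10877802 0.12711152]
time_s: 26.35
eef_pos: [0.5577, 0.1088, 0.1271]
tcp_rot: [[0.981, 0.193, 0.0], [0.193, -0.981, 0.0], [0.0, -0.0, -1.0]]
ft_force: [0.0, 0.2, -1.0]
width: 0.499
grasp_force: 0.0
F fork x,y,z -0.39823993062738205 0.06611481893062082 -0.06824207174580174 [ 0.0221987  -0.0025867  -0.00519043] 0.0 [0.55770253 0.10883432 0.12709974]
```

Released, with no forces left. Retreating straight up, then away to see the result.

```bash
python3 -m creep '[{"slide":[0,0,-0.1],"spin":0},{"slide":[0,0,-0.3],"spin":0},{"slide":[0,0,-0.6],"spin":0},{"slide":[0,0,-1],"spin":0},{"slide":[0,0,-1.5],"spin":0},{"slide":[0,0,-2.1],"spin":0},{"slide":[0,0,-2.6],"spin":0},{"slide":[0,0,-2.8],"spin":0}]'
python3 -m creep '[{"slide":[0,0.5,0],"spin":0},{"slide":[0,1.2,0],"spin":0},{"slide":[0,2,0],"spin":0},{"slide":[0,3,0],"spin":0},{"slide":[0,4,0],"spin":0},{"slide":[0,4.8,0],"spin":0},{"slide":[0,5,0],"spin":0},{"slide":[0,5,0],"spin":0}]'
python3 - <<'E'
from h import *
np.set_printoptions(precision=4,suppress=True)
a=np.radians(24.8)
for c in('top','side'):
    b,e=arm.camera(c);W=cloud(c,e);D=np.load(c+'0.npz');W0=cloud(c,D['d'])
    m=(np.hypot(W[...,0]-.5574,W[...,1]-.1046)<.03)&(W[...,2]>.165)&(W[...,2]<.21)
    P=W[m];print(c,'knob pts',len(P),np.median(P,0) if len(P) else '',P[:,2].max() if len(P) else '')
    k=P[P[:,2]>.18];v=np.median(k[:,:2],0)-[.5574,.1046];print(v@[np.cos(a),np.sin(a)]*1000,v@[-np.sin(a),np.cos(a)]*1000)
    for n,x,y in(('mid',.51,.197),('far',.468,.287)):
        r=[]
        for w in(W0,W):
            q=(np.hypot(w[...,0]-x,w[...,1]-y)<.035)&(w[...,2]>.17)&(w[...,2]<.21);r.append(np.r_[q.sum(),np.nanmean(w[q],0)])
        print(n,r)
    if c=='side':
        # shank axis below the fork
        m=(np.hypot(W[...,0]-.5574,W[...,1]-.1046)<.02)&(W[...,2]>.055)&(W[...,2]<.135)
        p=W[m];f=cv2.fitLine(p.astype(np.float32),cv2.DIST_HUBER,0,.01,.01).ravel();print('shank',len(p),f,p[:,2].min())
s=arm.sense();print(s['time_s'],s['ft_force'])
E
```

```text
time_s: 27.35
eef_pos: [0.5585, 0.109, 0.2419]
tcp_rot: [[0.981, 0.193, 0.003], [0.193, -0.981, 0.001], [0.003, -0.0, -1.0]]
ft_force: [-0.2, -0.5, -0.4]
width: 0.5
grasp_force: 0.0
time_s: 28.15
eef_pos: [0.5961, -0.0886, 0.2389]
tcp_rot: [[0.982, 0.191, -0.0], [0.191, -0.982, -0.0], [-0.0, -0.0, -1.0]]
ft_force: [0.1, 0.9, -0.6]
width: 0.501
grasp_force: 0.0
top knob pts 87 [0.5574 0.1069 0.1954] 0.2022268087787018
0.9557688224406417 2.0389862718392298
mid [array([96.    ,  0.516 ,  0.1961,  0.1875]), array([96.    ,  0.5161,  0.1961,  0.1871])]
far [array([90.    ,  0.4733,  0.285 ,  0.1928]), array([90.    ,  0.4733,  0.285 ,  0.1928])]
side knob pts 115 [0.554  0.1113 0.1937] 0.20370761333047205
-0.9164501681700054 8.103892605936224
mid [array([150.    ,   0.5135,   0.1975,   0.1857]), array([147.    ,   0.5132,   0.1974,   0.1861])]
far [array([187.    ,   0.4694,   0.2905,   0.1891]), array([184.    ,   0.4696,   0.2903,   0.1892])]
shank 94 [0.026  0.0461 0.9986 0.554  0.1096 0.0943] 0.056629695400234326
28.25 [-0.0173 -0.1028 -0.1205]
```

```bash
python3 - <<'E'
from h import *
np.set_printoptions(precision=4,suppress=True)
b,e=arm.camera('side');W=cloud('side',e)
for x,y in((.5574,.1046),(.514,.196),(.472,.287)):
    m=(np.hypot(W[...,0]-x,W[...,1]-y)<.02)&(W[...,2]>.055)&(W[...,2]<.13)
    p=W[m]; 
    if len(p)>10: print(len(p),cv2.fitLine(p.astype(np.float32),cv2.DIST_HUBER,0,.01,.01).ravel())
    m=(np.hypot(W[...,0]-x,W[...,1]-y)<.02)&(W[...,2]>.05)&(W[...,2]<.2);print(W[m][:,2].min())
E
```

```text
96 [0.023  0.0193 0.9995 0.5548 0.1091 0.096 ]
0.0514081392791359
77 [-0.005   0.0027  1.      0.5134  0.1979  0.095 ]
0.06435462045005336
101 [-0.008   0.0319  0.9995  0.47    0.2902  0.0993]
0.07550596397292109
```

The gauge hangs seated: tip 51 mm and knob top about 201 mm above the bench, near plumb. The neighbours are unmoved. Handing in.

```bash
python3 -c "
from cell import arm
print(arm.hand_in())"
```

```text
the job is handed in; nothing more can be done
None
```

I hung the gauge by its collar in the empty fork, behind the noses, and let go. My last measurements before hand-in had it seated and within about 2° of upright, with the other two gauges unmoved; the hand-in gave no verdict.

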